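# Fit the air filter in the duct and hold the inspection hatch open

## Robot

A 6-joint arm with a two-finger parallel gripper is mounted at the origin on the work surface. World frame = base frame: x ahead of the robot, y to its left, z up, the work surface at z = 0. Lengths are in m, angles in degrees, forces in N, time in s.
With the tool pointing down it reaches from about 0.325 to 0.9 m from the base axis. Payload 3.5 kg.
Tool frame: the origin (TCP) lies at the centre of the arm's flange, where the gripper is bolted on; the fingertips stand 173 mm ahead of it and the grasp point (between the pads) lies 155 mm ahead of it; x points along the fingers, z is the direction in which the jaws open and shut, and the axes are right-handed (so a half turn about x gives the same grasp; the last joint's range is limited). The gripper opens to 85 mm and grips with 20 to 120 N. Pads are 22 mm wide; open, the fingers measure 114 mm over their backs; the gripper's body (76 mm by 85 mm) begins 54 mm behind the grasp point. The pads swing forward as they close: fully open they stand 13 mm farther back than shut.
Start: joints at [67.07, 15.837, -1.513, 72.651, 0, 84.076], TCP at [0.183, 0.598, 0.405] pointing down, gripper open.
Joint ranges: [-178.77, 178.77], [-48.84, 107.48], [-61.69, 71.31], [-111.58, 123.2], [-90, 87.43], [-180, 180]. Speed limits (degrees/s): [147.25, 147.25, 180, 180, 180, 180].

## Interface

Orientations are given as a 3x3 rotation matrix whose columns are the frame's x, y, z axes.
In Python, from workcell import * gives the robot as it stands.
- The arm moves only by the tool carry_out, never from a script. Its argument "moves" is a list of rows, each a list of 7 numbers: the turn, a rotation vector about the tool's x, y, z as a fraction of full scale, then the shift along the tool's x, y, z as a fraction of full scale, then the closure, from 0 (fully open) to 1 (shut). A call has exactly 5 rows; each row shifts and turns the commanded pose from where the row before left it, along the tool's axes as they then stand; what a row does not reach is not made up. Full scale, the value 1, is 100 mm for a shift and 180 degrees for a turn. A row lasts 1/12 s, in which the tool goes at most 41.7 mm and 7.16 degrees, less where a joint would pass 70% of its speed; a pose out of reach is approached as far as the arm can. A call with a number of a shift or a turn outside -1 to 1 is refused whole. A call with a gripper value outside its range is refused whole. The fingers move at their own pace and stop on an object; the grip force is fixed at half the most. Time passes only in rows, so rows that do not move let the fingers close, or fill a call up. It gives the time, the measured TCP pose, the force and the opening at its end, in the units of the state.
- observe(): the state, without advancing time (a new reading comes with each control period).
- read_camera(name): name is "side" or "top"; returns the picture (400x640x3 uint8, red, green, blue); there is no depth.
- get_calibration(name): a dict with "vfov" (degrees; the focal length in pixels is half the picture's height over the tangent of half this angle, whatever the lens; pixels are square), "cx", "cy" (the principal point, pixels), "world_to_cam" (4x4, takes a point from world to camera coordinates). Camera axes: x right, y down, z forward; pixel columns grow to the right and rows downward; lengths in m; the calibration is good to about 2 mm. A picture is of the moment at which its call begins. get_calibration takes no time and is no camera call.
- sign_off(): hands the job in, once; it reports no verdict.
The state is a dict: "t": time; "q": joint angles; "joint_velocities": joint speeds; "joint_torque": joint torques, N m; "position": TCP position; "eef_rot": TCP orientation; "contact_force": force on the tool from outside, world axes, zero at the start; "moment": the same for the moment, N m; "gripper_width": opening from 0.0 (shut) to 1.0 (fully open).
Only numpy, scipy, OpenCV 4.12 (cv2) and the standard library are available. Lean on these libraries where they do the work, as an engineer would, in place of code of your own. Each camera call takes 0.05 s, during which the arm holds its last target.

## Task

Take the thin filter panel from its plywood holder, slide it down into the empty slot of the sheet-metal duct until it is fully home, and let go of it. Then lift the duct's hinged inspection hatch and hold it open at 45 degrees so that I can look in and check the filter's seat: the hatch falls shut by itself, so finish while still holding it there with the gripper. Leave the thick filter panel, the tin, the jar and the carton where they are.

Things in the scene. Friction and masses are not known exactly. Their poses are not given: they have to be found in the camera images.
- filter: Thin filter panel: cardboard frame 164 mm wide (its x), 20 mm thick (y), 104 mm high (z), white pleats; on the middle of its top edge a grey grip tab 50 mm wide (x), 16 mm thick (y), 48 mm high (152 mm in all). About 0.22 kg. Origin: centre of its underside. Same either way round. It stands upright on the robot's left, its width roughly along the room's y, nearer or farther than the thick panel.
- holder_thin: The thin panel's plywood holder, fixed: base 190 (its x) by 75 (y) by 12 mm high, the panel standing on the base between end posts that reach 62 mm above the table; the panel lifts straight up out of it. Origin: centre of its underside.
- thick_filter: Thick filter panel, to be left alone: same shape and height but 38 mm thick with a 34 mm thick tab, too thick for the slot; about 135 to 165 mm in front of or behind the thin one, in its own holder. Origin: centre of its underside.
- duct: Sheet-metal duct section, fixed to the table: 190 mm (its x) by 360 mm (its y), its flat top 110 mm above the table; origin at the centre of its underside. Toward its +y end is the filter slot, toward its -y end the inspection hatch. Its end flanges stick out 16 mm beyond the sides.
- slot (a point): Centre of the slot's mouth, level with the duct's top (110 mm above the table); axes as the duct's. Slot 172 mm long (x), 24 mm wide (y), vertical guide channels at both ends; lips flare outward and rise 9 mm above the top all round. Its floor is 104 mm below this point: fully home, the filter's frame is level with the duct's top and only the tab stands out.
- hinge (a point): Middle of the hatch's hinge line, fixed on the duct, 112 mm above the table; axes as the duct's. The hinge line runs along the duct's y, on the side away from the robot.
- hatch (a joint): Hatch angle, rad: 0 shut (flat on the duct's top), growing as its robot-side edge rises, stop at 1.35; 45 degrees is 0.785. Steel plate 175 mm (from the hinge toward the duct's -x) by 170 by 4 mm, about 0.45 kg (varies), weak closing spring (0.15 N m/rad): it falls shut from any angle when let go; holding it takes about 2 to 6 N at the handle.
- hatch_bar (a point): Middle of the hatch's handle: a round black bar 12 mm thick, 100 mm long, parallel to the hinge, on two end posts. Its centre line is 140 mm from the hinge along the plate and 44 mm above the plate's underside (level with the hinge line); 34 mm clear under the bar. Shut, it is 156 mm above the table. The point turns with the hatch; a bar pinched across can turn between the fingers.
- tin: Bystander: paint tin, 100 mm across, 120 mm high; origin at the centre of its underside.
- jar: Bystander: glass jar, 70 mm across, 90 mm high; origin at the centre of its underside.
- carton: Bystander: cardboard carton, 110 by 150 by 70 mm high; origin at the centre of its underside.

How it is judged (in metres and radians):
On the way, in this order (a step that is already met when the one before it is completed fails the run):
1. the thin filter is fully home in the slot and let go, the hatch still shut (x of filter in the frame of slot between -0.008 and 0.008 m and y of filter in the frame of slot between -0.006 and 0.006 m and z of filter in the frame of slot below -0.099 m and angle between the x axis of filter and the x axis of slot, either way round below 0.08 rad and angle between filter's own z axis and vertical below 0.08 rad and contact force between the fingers and filter below 0.2 N and value of joint hatch below 0.3 rad), for 0.2 s.
2. the gripper holds the hatch open at 45 degrees (value of joint hatch between 0.663 and 0.908 rad and contact force between the fingers and hatch above 0.5 N and contact force between hatch and filter below 0.1 N and velocity of joint hatch between -0.05 and 0.05 rad/s), for 0.3 s.
At the end, for the whole second after the job is handed in: The thin filter is down on the slot's floor (within 5 mm), in line with the slot and not touched by the gripper; the hatch stands at 45 degrees give or take 7 (0.663 to 0.908 rad), at rest, held there by the fingers (contact force over 0.5 N) and by nothing else (all of step 2 and x of filter in the frame of slot between -0.008 and 0.008 m and y of filter in the frame of slot between -0.006 and 0.006 m and z of filter in the frame of slot below -0.099 m and angle between the x axis of filter and the x axis of slot, either way round below 0.08 rad and angle between filter's own z axis and vertical below 0.08 rad and contact force between the fingers and filter below 0.2 N); the arm keeps its last pose, push and grip.
It fails at once if the thick filter panel is pushed or carried away (distance of thick_filter from where it was at the start of the episode above 0.04 m).
It fails at once if the tin is pushed or carried away (distance of tin from where it was at the start of the episode above 0.04 m).
It fails at once if the jar is pushed or carried away (distance of jar from where it was at the start of the episode above 0.04 m).
It fails at once if the carton is pushed or carried away (distance of carton from where it was at the start of the episode above 0.04 m).
It also fails if it takes over 54 s, if anything falls off the work surface, if the arm or the gripper's body presses on something with over 40 N, if the wrist force passes 120 N, or if a joint passes its speed limit or range.

## Working session

There is one attempt and no reset: what is moved stays moved. The work goes in short steps, Python scripts to look and compute and a tool call to move; the robot and the scene stay as the last step left them, time stands still between calls to the robot, and variables do not carry over. Pictures are saved under pics/ and viewed, and the job is handed in when it is done.

Besides the shell and the picture viewer there is one more tool, called after "Request:" as name(argument=value, ...), one argument or row to a line, values as JSON. carry_out: Moves the arm, as the interface text tells. Shift numbers are shares of 100 mm and turn numbers shares of 180 degrees, none past 1 either way. Its arguments: {"type":"object","properties":{"moves":{"type":"array"}},"required":["moves"]}

```bash
mkdir -p pics; ls; python3 - <<'E'
from workcell import *
import cv2
print(observe())
for n in ("side","top"):
    im=read_camera(n); cv2.imwrite(f"pics/{n}0.png",im[:,:,::-1]); 
    print(n,get_calibration(n))
E
```

```text
pics
{'t': 0.0, 'q': array([ 6.70700841e+01,  1.58784470e+01, -1.59925763e+00,  7.26509207e+01,
        7.48344532e-04,  8.40747517e+01]), 'joint_velocities': array([ 0.07152   , -0.00673454,  0.08249478,  0.0573859 , -0.05962508,
        0.0052964 ]), 'joint_torque': array([ 1.71074327e-03, -4.45507944e+01,  2.95202458e+01,  1.63314940e-02,
       -6.76196805e-05,  9.20129466e-07]), 'position': array([0.18263949, 0.59729551, 0.40354559]), 'eef_rot': array([[-8.86665972e-04, -9.56280822e-01,  2.92448634e-01],
       [-2.06245472e-03,  2.92449876e-01,  9.56278629e-01],
       [-9.99997480e-01,  2.44737653e-04, -2.23159125e-03]]), 'contact_force': array([ 0.27009093, -0.50806964,  0.65016358]), 'moment': array([-0.01323329,  0.0142234 , -0.03791288]), 'gripper_width': 0.9984921336963594}
side {'vfov': 47.170507194310744, 'cx': 324.32403698856683, 'cy': 200.96016835713067, 'world_to_cam': array([[ 0.99514273, -0.09778096, -0.01139426, -0.55396936],
       [-0.08341233, -0.77606621, -0.62511089,  0.04415818],
       [ 0.05228124,  0.62302498, -0.78045279,  1.58113074],
       [ 0.        ,  0.        ,  0.        ,  1.        ]])}
top {'vfov': 49.44401359311083, 'cx': 319.54305474593, 'cy': 199.05131242138998, 'world_to_cam': array([[-3.46167600e-04, -9.99999849e-01,  4.25667038e-04,
        -9.14130019e-02],
       [-9.96523559e-01,  3.09501524e-04, -8.33108699e-02,
         5.68088329e-01],
       [ 8.33107256e-02, -4.53026755e-04, -9.96523516e-01,
         1.38323895e+00],
       [ 0.00000000e+00,  0.00000000e+00,  0.00000000e+00,
         1.00000000e+00]])}
```

View pics/side0.png

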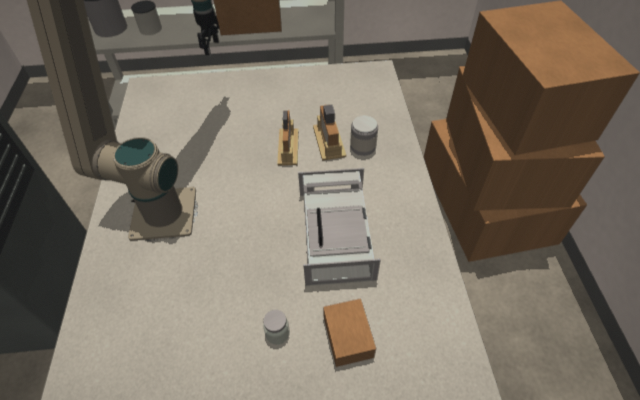

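View pics/top0.png

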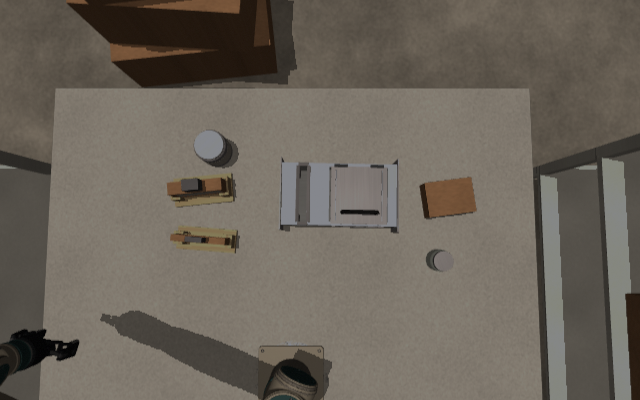

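```bash
python3 - <<'E'
import cv2
im=cv2.imread("pics/top0.png")
cv2.imwrite("pics/z1.png",cv2.resize(im[150:260,150:290],None,fx=5.5,fy=5.4,interpolation=cv2.INTER_CUBIC))
cv2.imwrite("pics/z2.png",cv2.resize(im[150:240,270:410],None,fx=5.5,fy=5.5,interpolation=cv2.INTER_CUBIC))
im=cv2.imread("pics/side0.png")
cv2.imwrite("pics/z3.png",cv2.resize(im[90:290,260:390],None,fx=3,fy=3,interpolation=cv2.INTER_CUBIC))
E
```

```text
(no output)
```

View pics/z1.png

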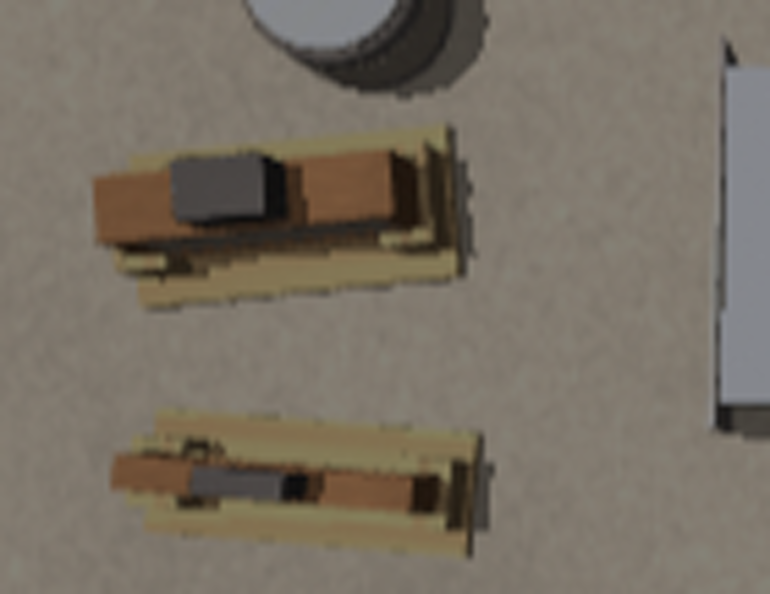

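View pics/z2.png

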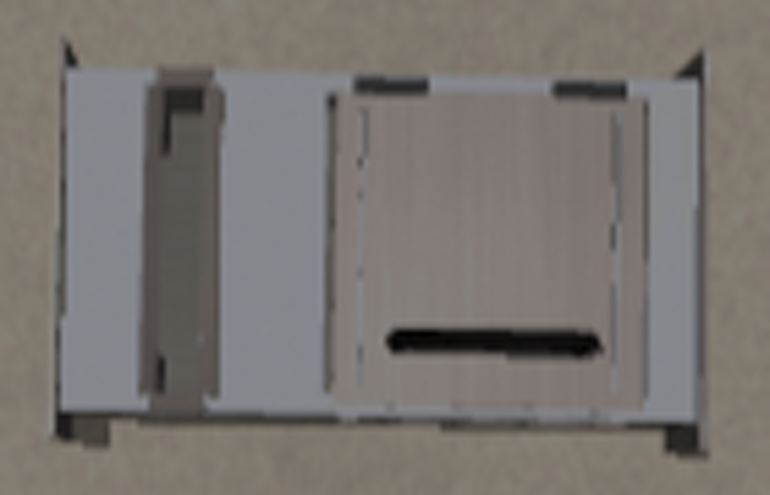

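View pics/z3.png

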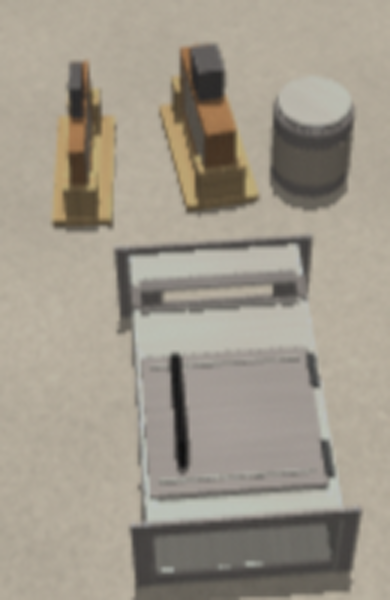

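```bash
cat > h.py <<'E'
import numpy as np, cv2
from workcell import get_calibration
def pix(name,P):
    c=get_calibration(name); f=200/np.tan(np.radians(c["vfov"]/2)); p=c["world_to_cam"]@np.r_[P,1]
    return np.array([c["cx"]+f*p[0]/p[2],c["cy"]+f*p[1]/p[2]])
def ray(name,uv,z):
    c=get_calibration(name); f=200/np.tan(np.radians(c["vfov"]/2)); M=c["world_to_cam"];R=M[:3,:3]
    o=-R.T@M[:3,3]; d=R.T@np.array([(uv[0]-c["cx"])/f,(uv[1]-c["cy"])/f,1]); return o+d*(z-o[2])/d[2]
def crop(im,x0,y0,w,h,s,fn):
    cv2.imwrite(fn,cv2.resize(im[y0:y0+h,x0:x0+w],None,fx=s,fy=s,interpolation=cv2.INTER_CUBIC))
E
python3 - <<'E'
from h import *
im=cv2.imread("pics/top0.png"); s=cv2.imread("pics/side0.png")
crop(im,176,225,66,30,12,"pics/a1.png")
crop(im,278,155,50,80,7.4,"pics/a2.png")
crop(s,275,105,60,62,9,"pics/a3.png")
crop(s,295,165,90,60,8.5,"pics/a4.png")
E
```

```text
(no output)
```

View pics/a1.png

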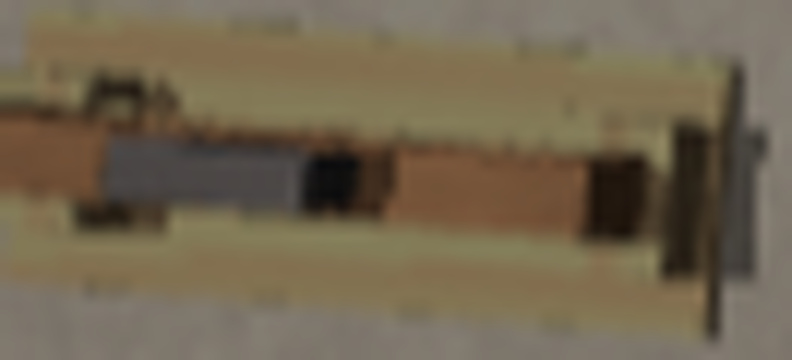

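View pics/a2.png

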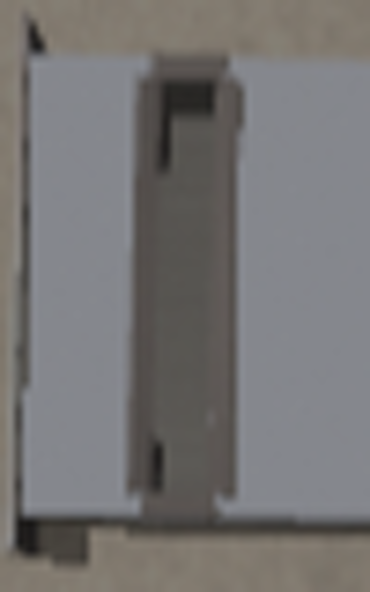

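View pics/a3.png

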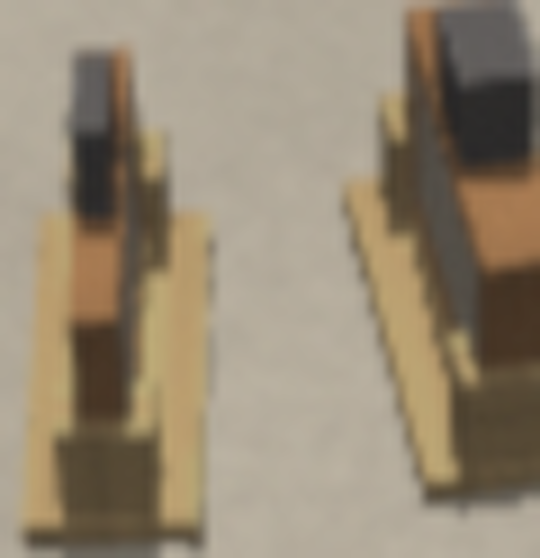

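View pics/a4.png

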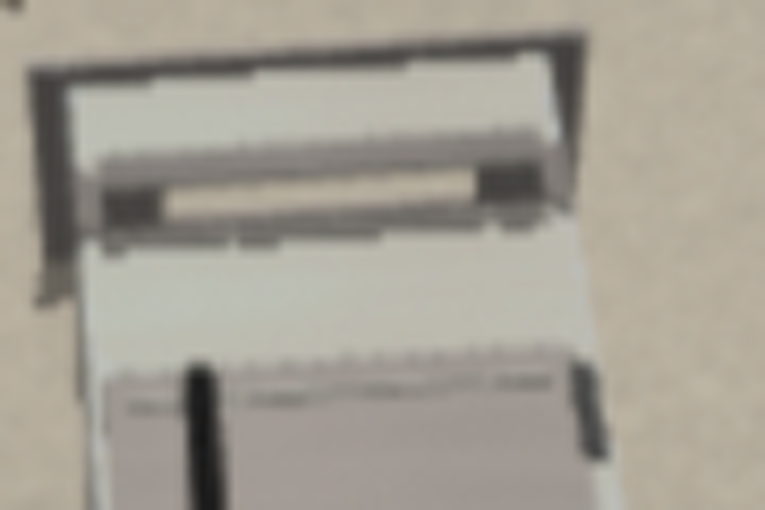

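```bash
python3 - <<'E'
from h import *
np.set_printoptions(precision=4,suppress=True)
def U(p,off,s): return [(p[0]+.5)/s-.5+off[0],(p[1]+.5)/s-.5+off[1]]
print("thin tab top")
for p in [(103,137),(302,150),(302,210),(103,203)]: print(ray("top",U(p,(176,225),12),.164))
print("frame top far/left.. right end bottom") 
for p in [(395,150),(590,158),(585,238),(395,230)]: print(ray("top",U(p,(176,225),12),.116))
print("holder base corners z.012")
for p in [(30,15),(735,65),(710,335)]: print(ray("top",U(p,(176,225),12),.012))
print("side: tab top corners; frame top near corners")
for p in [(75,50),(112,55),(108,128),(72,128)]: print(ray("side",U(p,(275,105),9),.164))
for p in [(73,315),(120,320)]: print(ray("side",U(p,(275,105),9),.116))
print("slot lips top")
for p in [(137,80),(128,493),(243,80),(234,490)]: print(ray("top",U(p,(278,155),7.4),.119))
for p in [(189,57),(179,520)]: print("end",ray("top",U(p,(278,155),7.4),.119))
print("side lips")
for p in [(100,158),(540,133),(100,245),(545,212)]: print(ray("side",U(p,(295,165),8.5),.119))
print("bar, top/side ends z.156->top surface .162")
for p in [(390,341),(600,346)]: print(ray("top",[(p[0]+.5)/5.5-.5+270,(p[1]+.5)/5.5-.5+150],.156))
for p in [(175,355),(183,470)]: print(ray("side",[(p[0]+.5)/3-.5+260,(p[1]+.5)/3-.5+90],.156))
print("duct top corners")
for p in [(67,68),(700,80),(60,412),(697,422)]: print(ray("top",[(p[0]+.5)/5.5-.5+270,(p[1]+.5)/5.5-.5+150],.110))
E
```

```text
thin tab top
[0.4493 0.3004 0.164 ]
[0.4461 0.2523 0.164 ]
[0.4317 0.252  0.164 ]
[0.4334 0.3    0.164 ]
frame top far/left.. right end bottom
[0.4459 0.2421 0.116 ]
[0.4439 0.1933 0.116 ]
[0.424  0.1942 0.116 ]
[0.426  0.2417 0.116 ]
holder base corners z.012
[0.482  0.3681 0.012 ]
[0.4684 0.1771 0.012 ]
[0.3959 0.1827 0.012 ]
side: tab top corners; frame top near corners
[0.437  0.3033 0.164 ]
[0.4518 0.2985 0.164 ]
[0.4481 0.2546 0.164 ]
[0.4339 0.2562 0.164 ]
[0.428  0.2003 0.116 ]
[0.4465 0.1954 0.116 ]
slot lips top
[ 0.6628 -0.0203  0.119 ]
[ 0.4933 -0.0174  0.119 ]
[ 0.6628 -0.0638  0.119 ]
[ 0.4945 -0.0604  0.119 ]
end [ 0.6723 -0.0416  0.119 ]
end [ 0.4824 -0.0381  0.119 ]
side lips
[ 0.497 -0.017  0.119]
[ 0.6676 -0.0226  0.119 ]
[ 0.4938 -0.0606  0.119 ]
[ 0.6637 -0.0625  0.119 ]
bar, top/side ends z.156->top surface .162
[ 0.5202 -0.1529  0.156 ]
[ 0.5175 -0.2646  0.156 ]
[ 0.5242 -0.1526  0.156 ]
[ 0.5194 -0.2911  0.156 ]
duct top corners
[0.6748 0.024  0.11  ]
[ 0.668  -0.3282  0.11  ]
[0.4836 0.0266 0.11  ]
[ 0.478  -0.3237  0.11  ]
```

Request:
carry_out(
  moves=[
    [0.039,0,0,0,0,0,0],
    [0.039,0,0,0,0,0,0],
    [0.039,0,0,0,0,0,0],
    [0.039,0,0,0,0,0,0],
    [0.039,0,0,0,0,0,0],
  ],
)

```text
t: 0.52
position: [0.1827, 0.5974, 0.404]
eef_rot: [[-0.001, -0.609, 0.793], [-0.001, 0.793, 0.609], [-1.0, -0.001, -0.001]]
contact_force: [-0.4, 0.3, 0.2]
gripper_width: 1.001
```

Request:
carry_out(
  moves=[
    [0.039,0,0,0,0,0,0],
    [0.039,0,0,0,0,0,0],
    [0.039,0,0,0,0,0,0],
    [0.039,0,0,0,0,0,0],
    [0.038,0,0,0,0,0,0],
  ],
)

```text
t: 0.93
position: [0.1827, 0.5974, 0.404]
eef_rot: [[-0.001, -0.046, 0.999], [-0.001, 0.999, 0.046], [-1.0, -0.001, -0.001]]
contact_force: [-0.7, 0.8, -0.3]
gripper_width: 1.0
```

```bash
cat >> h.py <<'E'
def need(pos,psi,state=None):
    """turn (x frac), shift in tool axes (frac of 100mm) after turn, to reach pos with x down, jaw angle psi deg"""
    from workcell import observe
    from scipy.spatial.transform import Rotation as Ro
    o=observe(); R=o["eef_rot"]; p=np.radians(psi); z=np.array([np.cos(p),np.sin(p),0]); x=np.array([0,0,-1.]); T=np.c_[x,np.cross(z,x),z]
    rv=np.degrees(Ro.from_matrix(R.T@T).as_rotvec())/180
    d=np.array(pos)-o["position"]
    print("t",round(o["t"],2),"pos",o["position"].round(4),"F",o["contact_force"].round(1),"w",round(o["gripper_width"],3),"q",o["q"].round(0))
    print("turn",rv.round(4)," shift(before turn axes)",(R.T@d*10).round(3)," (after)",(T.T@d*10).round(3))
E
python3 - <<'E'
from h import *
need([.442,.2775,.40],-4.1)
E
```

```text
t 0.93 pos [0.1827 0.5974 0.404 ] F [-0.7  0.8 -0.3] w 1.0 q [ 67.  16.  -2.  73.  -0. 154.]
turn [ 0.0374 -0.0002  0.0004]  shift(before turn axes) [ 0.043 -3.315  2.444]  (after) [ 0.04  -3.006  2.815]
```

Request:
carry_out(
  moves=[
    [0.037,0,0,0,0,0,0],
    [0,0,0,0,-0.215,0.201,0],
    [0,0,0,0,-0.215,0.201,0],
    [0,0,0,0,-0.215,0.201,0],
    [0,0,0,0,-0.215,0.201,0],
  ],
)

```text
t: 1.35
position: [0.2578, 0.5056, 0.404]
eef_rot: [[-0.001, 0.063, 0.998], [-0.001, 0.998, -0.063], [-1.0, -0.001, -0.001]]
contact_force: [1.3, 0.4, -0.4]
gripper_width: 0.997
```

Request:
carry_out(
  moves=[
    [0,0,0,0,-0.215,0.201,0],
    [0,0,0,0,-0.215,0.201,0],
    [0,0,0,0,-0.215,0.201,0],
    [0,0,0,0,-0.215,0.201,0],
    [0,0,0,0,-0.215,0.201,0],
  ],
)

```text
t: 1.77
position: [0.3514, 0.3916, 0.4042]
eef_rot: [[-0.001, 0.064, 0.998], [-0.001, 0.998, -0.064], [-1.0, -0.001, -0.001]]
contact_force: [0.0, -0.5, 0.4]
gripper_width: 1.007
```

Request:
carry_out(
  moves=[
    [0,0,0,0,-0.215,0.201,0],
    [0,0,0,0,-0.215,0.201,0],
    [0,0,0,0,-0.215,0.201,0],
    [0,0,0,0,-0.215,0.201,0],
    [0,0,0,0,-0.215,0.201,0],
  ],
)

```text
t: 2.18
position: [0.4447, 0.2778, 0.4043]
eef_rot: [[-0.001, 0.064, 0.998], [-0.0, 0.998, -0.064], [-1.0, -0.0, -0.001]]
contact_force: [0.1, 0.3, -1.2]
gripper_width: 1.0
```

```bash
python3 - <<'E'
from h import *
from workcell import *
need([.442,.2775,.305],-4.1)
a=read_camera("top")[:,:,::-1].copy(); b=read_camera("side")[:,:,::-1].copy()
crop(a,150,180,140,90,5.5,"pics/b1.png"); crop(b,230,60,140,120,5,"pics/b2.png")
E
```

```text
t 2.18 pos [0.4447 0.2778 0.4043] F [ 0.1  0.3 -1.2] w 1.0 q [ 25.   6. -14.  70.   0. 119.]
turn [ 0.0023 -0.0002  0.0001]  shift(before turn axes) [ 0.993 -0.005 -0.026]  (after) [ 0.993 -0.005 -0.027]
```

View pics/b1.png

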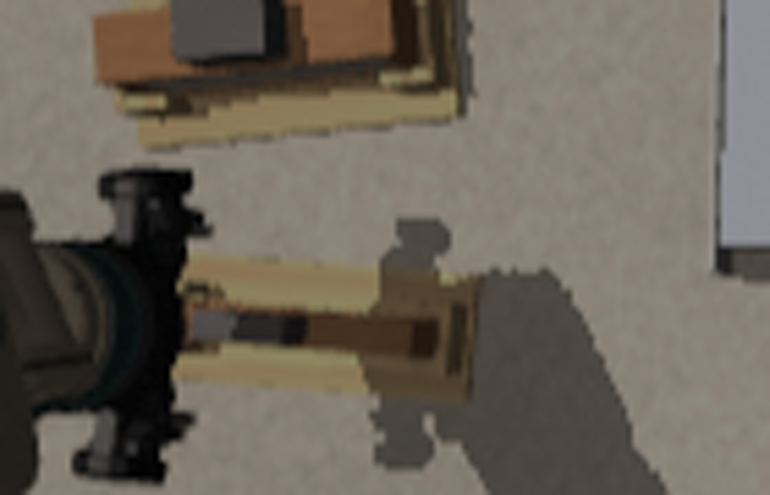

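View pics/b2.png

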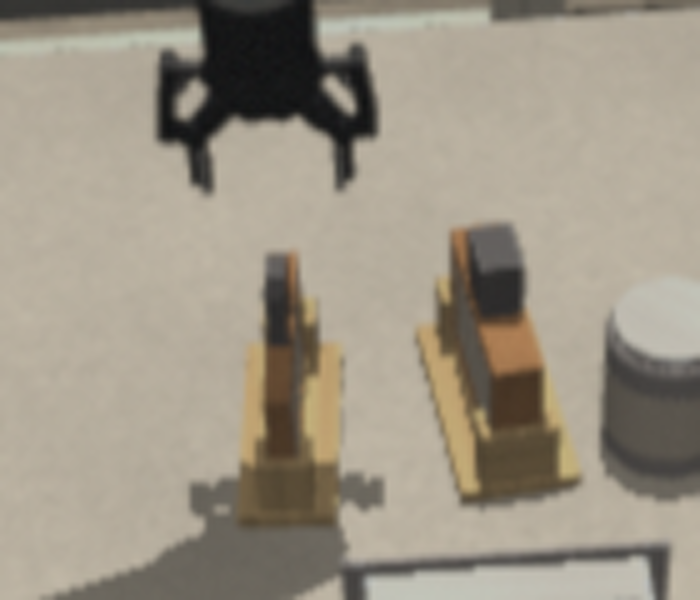

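Request:
carry_out(
  moves=[
    [0.002,0,0,0.2,0,-0.026,0],
    [0,0,0,0.25,0,0,0],
    [0,0,0,0.25,0,0,0],
    [0,0,0,0.2,0,0,0],
    [0,0,0,0.09,0,0,0],
  ],
)

```text
t: 2.7
position: [0.4397, 0.279, 0.3024]
eef_rot: [[-0.006, 0.07, 0.998], [-0.002, 0.998, -0.07], [-1.0, -0.003, -0.005]]
contact_force: [-0.0, -0.4, -0.3]
gripper_width: 1.001
```

Request:
carry_out(
  moves=[
    [0,0,0,0,0,0,0.3],
    [0,0,0,0,0,0,0.6],
    [0,0,0,0,0,0,0.8],
    [0,0,0,0,0,0,1],
    [0,0,0,0,0,0,1],
  ],
)

```text
t: 3.12
position: [0.4423, 0.2798, 0.3072]
eef_rot: [[0.003, 0.07, 0.998], [0.001, 0.998, -0.07], [-1.0, 0.001, 0.002]]
contact_force: [-0.5, 0.4, -0.5]
gripper_width: 0.298
```

Request:
carry_out(
  moves=[
    [0,0,0,0,0,0,1],
    [0,0,0,0,0,0,1],
    [0,0,0,0,0,0,1],
    [0,0,0,0,0,0,1],
    [0,0,0,0,0,0,1],
  ],
)

```text
t: 3.53
position: [0.4424, 0.2797, 0.3071]
eef_rot: [[0.003, 0.071, 0.998], [0.001, 0.998, -0.071], [-1.0, 0.002, 0.002]]
contact_force: [-0.2, -0.2, 5.6]
gripper_width: 0.177
```

```bash
python3 - <<'E'
from h import *
need([.442,.2775,.305],-4.1)
E
```

```text
t 3.53 pos [0.4424 0.2797 0.3071] F [-0.2 -0.2  5.6] w 0.177 q [ 25.  10. -22.  58.   0. 119.]
turn [ 0.0003  0.0008 -0.0005]  shift(before turn axes) [ 0.021 -0.023 -0.003]  (after) [ 0.021 -0.023 -0.002]
```

Request:
carry_out(
  moves=[
    [0,0,0,-0.05,0,0,1],
    [0,0,0,-0.1,0,0,1],
    [0,0,0,-0.15,0,0,1],
    [0,0,0,-0.2,0,0,1],
    [0,0,0,-0.2,0,0,1],
  ],
)

```text
t: 3.95
position: [0.441, 0.279, 0.3757]
eef_rot: [[-0.003, 0.071, 0.997], [-0.001, 0.997, -0.071], [-1.0, -0.002, -0.003]]
contact_force: [0.9, 0.3, -2.7]
gripper_width: 0.179
```

Request:
carry_out(
  moves=[
    [0,0,0,-0.2,0,0,1],
    [0,0,0,-0.2,0,0,1],
    [0,0,0,-0.2,0,0,1],
    [0,0,0,-0.1,0,0,1],
    [0,0,0,0,0,0,1],
  ],
)

```text
t: 4.37
position: [0.4422, 0.2796, 0.4484]
eef_rot: [[0.004, 0.07, 0.998], [0.002, 0.998, -0.07], [-1.0, 0.002, 0.004]]
contact_force: [0.1, 0.6, -2.3]
gripper_width: 0.178
```

```bash
python3 - <<'E'
from h import *
from workcell import *
need([.577,-.0405,.445],88.9)
a=read_camera("top")[:,:,::-1].copy(); b=read_camera("side")[:,:,::-1].copy()
crop(a,150,150,140,100,5.5,"pics/c1.png"); crop(b,230,40,140,140,4.2,"pics/c2.png")
E
```

```text
t 4.37 pos [0.4422 0.2796 0.4484] F [ 0.1  0.6 -2.3] w 0.178 q [ 25.   4. -10.  75.   0. 119.]
turn [-5.163e-01  1.500e-03  5.000e-04]  shift(before turn axes) [ 0.033 -3.098  1.571]  (after) [ 0.034 -1.41  -3.175]
```

View pics/c1.png

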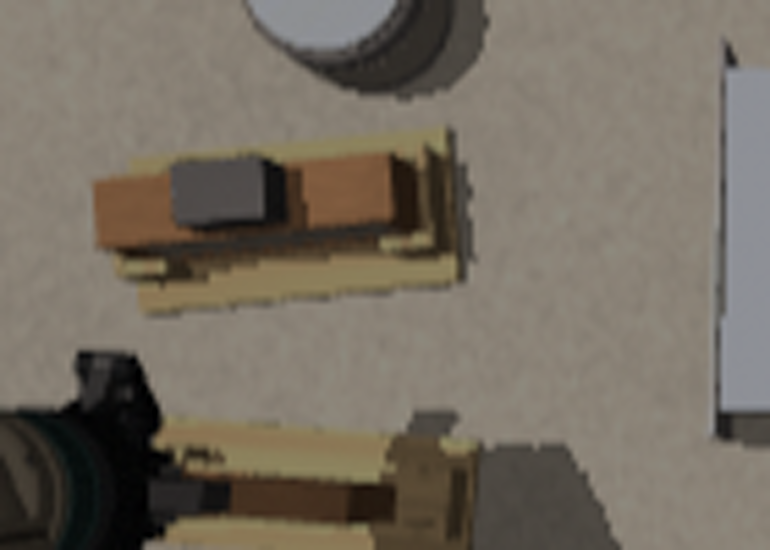

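View pics/c2.png

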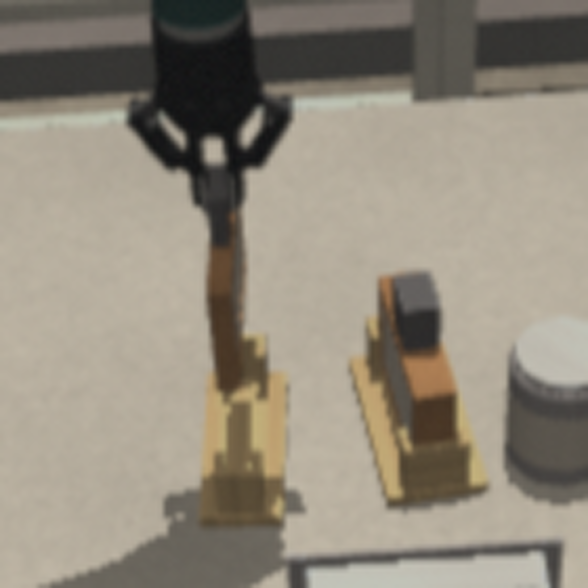

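Request:
carry_out(
  moves=[
    [0,0,0,0,-0.1,0.05,1],
    [0,0,0,0,-0.15,0.08,1],
    [0,0,0,0,-0.15,0.08,1],
    [0,0,0,0,-0.15,0.08,1],
    [0,0,0,0,-0.15,0.08,1],
  ],
)

```text
t: 4.88
position: [0.4734, 0.2055, 0.4437]
eef_rot: [[-0.004, 0.07, 0.998], [-0.002, 0.998, -0.07], [-1.0, -0.002, -0.003]]
contact_force: [0.4, 0.3, -2.7]
gripper_width: 0.175
```

Request:
carry_out(
  moves=[
    [-0.02,0,0,0,-0.15,0.08,1],
    [0,0,0,0,-0.15,0.08,1],
    [0,0,0,0,-0.15,0.08,1],
    [0,0,0,0,-0.15,0.08,1],
    [0,0,0,0,-0.15,0.08,1],
  ],
)

```text
t: 5.3
position: [0.5119, 0.1296, 0.4436]
eef_rot: [[-0.004, 0.008, 1.0], [-0.001, 1.0, -0.008], [-1.0, -0.001, -0.004]]
contact_force: [-0.4, 0.4, -2.9]
gripper_width: 0.177
```

Request:
carry_out(
  moves=[
    [0,0,0,0,-0.15,0.08,1],
    [0,0,0,0,-0.15,0.08,1],
    [0,0,0,0,-0.15,0.08,1],
    [0,0,0,0,-0.15,0.08,1],
    [0,0,0,0,-0.15,0.08,1],
  ],
)

```text
t: 5.72
position: [0.5512, 0.0544, 0.4435]
eef_rot: [[-0.004, 0.008, 1.0], [-0.0, 1.0, -0.008], [-1.0, -0.0, -0.004]]
contact_force: [0.1, 0.6, -3.3]
gripper_width: 0.175
```

Request:
carry_out(
  moves=[
    [-0.03,0,0,0,-0.15,0.08,1],
    [-0.036,0,0,0,-0.15,0.08,1],
    [-0.036,0,0,0,-0.15,0.08,1],
    [-0.036,0,0,0,-0.1,0.05,1],
    [-0.036,0,0,0,0,0,1],
  ],
)

```text
t: 6.13
position: [0.5882, 0.003, 0.4433]
eef_rot: [[-0.003, -0.516, 0.857], [-0.001, 0.857, 0.516], [-1.0, 0.0, -0.003]]
contact_force: [0.0, 0.8, -2.3]
gripper_width: 0.179
```

Request:
carry_out(
  moves=[
    [-0.036,0,0,0,0,0,1],
    [-0.036,0,0,0,0,0,1],
    [-0.036,0,0,0,0,0,1],
    [-0.036,0,0,0,0,0,1],
    [-0.036,0,0,0,0,0,1],
  ],
)

```text
t: 6.55
position: [0.5867, 0.0047, 0.4433]
eef_rot: [[-0.004, -0.895, 0.445], [-0.0, 0.445, 0.895], [-1.0, 0.004, -0.002]]
contact_force: [-0.7, 0.0, -1.9]
gripper_width: 0.174
```

```bash
python3 - <<'E'
from h import *
need([.577,-.0405,.445],88.9)
E
```

```text
t 6.55 pos [0.5867 0.0047 0.4433] F [-0.7  0.  -1.9] w 0.174 q [-6. 11. -3. 76. -0. 21.]
turn [-0.1407 -0.0003 -0.0013]  shift(before turn axes) [-0.016 -0.114 -0.448]  (after) [-0.017  0.088 -0.454]
```

Request:
carry_out(
  moves=[
    [-0.036,0,0,0,0,0,1],
    [-0.035,0,0,0,0,0,1],
    [-0.035,0,0,0,0,0,1],
    [-0.034,0,0,0,0,0,1],
    [0,0,0,0,0.088,-0.05,1],
  ],
)

```text
t: 6.97
position: [0.5787, 0.0003, 0.4435]
eef_rot: [[-0.002, -1.0, 0.024], [0.0, 0.024, 1.0], [-1.0, 0.002, 0.0]]
contact_force: [0.6, -0.7, -2.9]
gripper_width: 0.174
```

Request:
carry_out(
  moves=[
    [0,0,0,0,0,-0.15,1],
    [0,0,0,0,0,-0.15,1],
    [0,0,0,0,0,-0.1,1],
    [0,0,0,0,0,0,1],
    [0,0,0,0,0,0,1],
  ],
)

```text
t: 7.38
position: [0.5768, -0.04, 0.445]
eef_rot: [[-0.002, -1.0, 0.029], [0.001, 0.029, 1.0], [-1.0, 0.002, 0.001]]
contact_force: [-0.2, 0.1, -3.0]
gripper_width: 0.182
```

```bash
python3 - <<'E'
from h import *
from workcell import *
need([.577,-.0405,.445],88.9)
a=read_camera("top")[:,:,::-1].copy(); b=read_camera("side")[:,:,::-1].copy()
crop(a,240,100,180,135,4.4,"pics/d1.png"); crop(b,270,80,130,140,4.2,"pics/d2.png")
E
```

```text
t 7.38 pos [ 0.5768 -0.04    0.445 ] F [-0.2  0.1 -3. ] w 0.182 q [-10.  10.  -4.  76.   0.  -9.]
turn [-0.0032  0.0002 -0.0005]  shift(before turn axes) [-0.    -0.002 -0.005]  (after) [-0.    -0.002 -0.005]
```

View pics/d1.png

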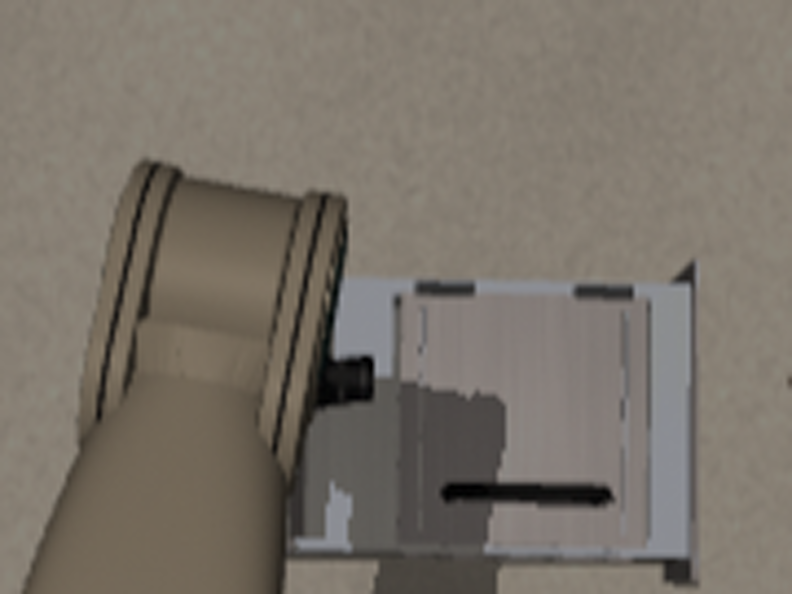

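View pics/d2.png

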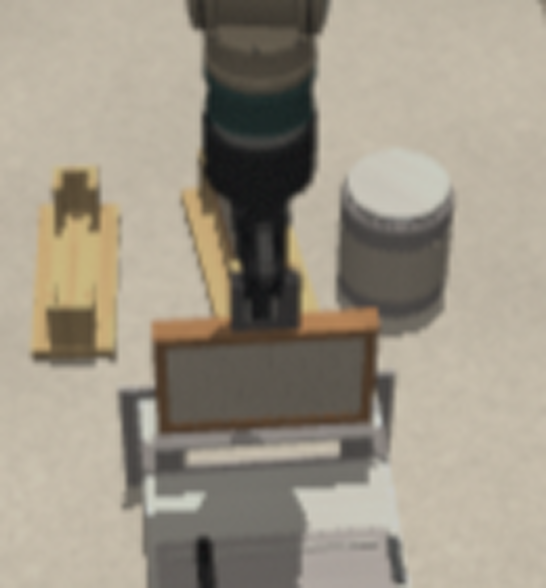

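```bash
python3 - <<'E'
from h import *
np.set_printoptions(precision=4,suppress=True)
b=cv2.imread("pics/d2.png")
crop(b,130,290,280,180,2.8,"pics/d3.png")
U=lambda p:[(p[0]+.5)/4.2-.5+270,(p[1]+.5)/4.2-.5+80]
for p in [(158,430),(376,427)]: print(ray("side",U(p),.150))
for p in [(157,342),(379,331)]: print(ray("side",U(p),.254))
for x in (-.084,.08): 
  for z in (.15,.254):print(pix("side",[.579+x,-.0505,z])*1)
for p in [(158,430),(376,427),(157,342),(379,331)]: print(np.array(U(p)))
E
```

```text
[ 0.4996 -0.0395  0.15  ]
[ 0.6649 -0.0543  0.15  ]
[ 0.5025 -0.0468  0.254 ]
[ 0.6622 -0.0533  0.254 ]
[306.0609 184.7194]
[304.5905 162.1391]
[357.1297 180.5427]
[358.6593 157.8575]
[307.2381 182.    ]
[359.1429 181.2857]
[307.     161.0476]
[359.8571 158.4286]
```

View pics/d3.png

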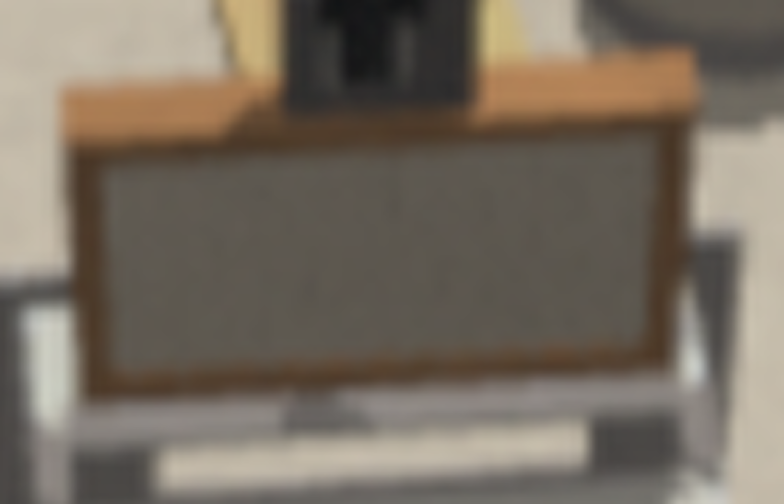

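```bash
python3 - <<'E'
from h import *
np.set_printoptions(precision=4,suppress=True)
def U(p):
    x,y=(p[0]+.5)/2.8-.5+130,(p[1]+.5)/2.8-.5+290
    return [(x+.5)/4.2-.5+270,(y+.5)/4.2-.5+80]
for p,z in [((88,400),.15),((674,370),.15),((72,152),.254),((692,118),.254),((62,95),.254),((692,52),.254)]: print(p,ray("side",U(p),z))
E
```

```text
(88, 400) [ 0.5017 -0.0423  0.15  ]
(674, 370) [ 0.6615 -0.0487  0.15  ]
(72, 152) [ 0.5013 -0.0486  0.254 ]
(692, 118) [ 0.6606 -0.0539  0.254 ]
(62, 95) [ 0.5002 -0.0281  0.254 ]
(692, 52) [ 0.664  -0.0304  0.254 ]
```

Request:
carry_out(
  moves=[
    [-0.003,0,0,0,0,-0.01,1],
    [0,0,0,0.08,0,0,1],
    [0,0,0,0.08,0,0,1],
    [0,0,0,0.08,0,0,1],
    [0,0,0,0.05,0,0,1],
  ],
)

```text
t: 7.9
position: [0.5768, -0.04, 0.4147]
eef_rot: [[-0.003, -1.0, 0.017], [0.0, 0.017, 1.0], [-1.0, 0.003, 0.0]]
contact_force: [-0.3, -0.0, -2.6]
gripper_width: 0.181
```

Request:
carry_out(
  moves=[
    [0,0,0,0.04,0,0,1],
    [0,0,0,0.04,0,0,1],
    [0,0,0,0.04,0,0,1],
    [0,0,0,0.04,0,0,1],
    [0,0,0,0.02,0,0,1],
  ],
)

```text
t: 8.32
position: [0.5772, -0.0403, 0.3981]
eef_rot: [[-0.001, -1.0, 0.017], [0.0, 0.017, 1.0], [-1.0, 0.001, 0.0]]
contact_force: [0.1, -0.6, -2.6]
gripper_width: 0.175
```

```bash
python3 - <<'E'
from h import *
from workcell import *
need([.577,-.041,.300],88.9)
b=read_camera("side")[:,:,::-1].copy()
crop(b,290,120,90,90,6.6,"pics/e2.png")
E
```

```text
t 8.32 pos [ 0.5772 -0.0403  0.3981] F [ 0.1 -0.6 -2.6] w 0.175 q [-10.  11.  -8.  71.  -0.  -9.]
turn [ 0.0006  0.     -0.0002]  shift(before turn axes) [ 0.981  0.001 -0.007]  (after) [ 0.981  0.002 -0.007]
```

View pics/e2.png

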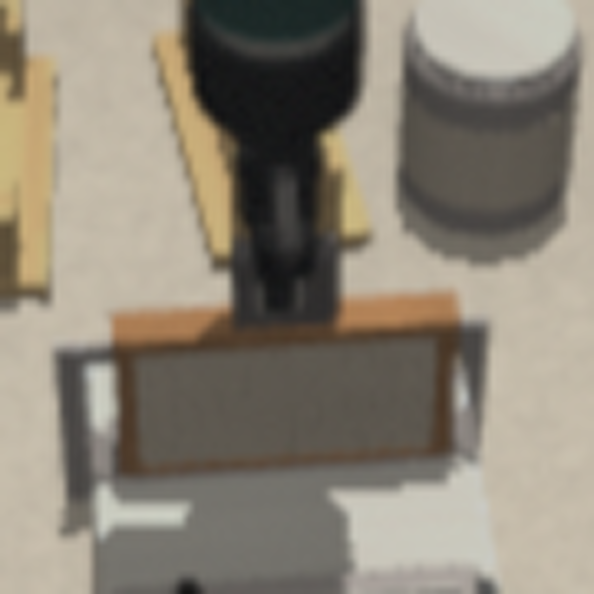

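Request:
carry_out(
  moves=[
    [0,0,0,0.04,0,-0.003,1],
    [0,0,0,0.05,0,0,1],
    [0,0,0,0.05,0,0,1],
    [0,0,0,0.05,0,0,1],
    [0,0,0,0.05,0,0,1],
  ],
)

```text
t: 8.78
position: [0.5772, -0.0406, 0.3741]
eef_rot: [[-0.0, -1.0, 0.017], [0.0, 0.017, 1.0], [-1.0, 0.0, -0.0]]
contact_force: [-0.1, -0.2, -2.7]
gripper_width: 0.176
```

Request:
carry_out(
  moves=[
    [0,0,0,0.06,0,0,1],
    [0,0,0,0.06,0,0,1],
    [0,0,0,0.06,0,0,1],
    [0,0,0,0.06,0,0,1],
    [0,0,0,0.06,0,0,1],
  ],
)

```text
t: 9.2
position: [0.5773, -0.0406, 0.344]
eef_rot: [[-0.0, -1.0, 0.017], [-0.0, 0.017, 1.0], [-1.0, 0.0, -0.0]]
contact_force: [-0.5, -0.1, -3.1]
gripper_width: 0.177
```

Request:
carry_out(
  moves=[
    [0,0,0,0.06,0,0,1],
    [0,0,0,0.06,0,0,1],
    [0,0,0,0.06,0,0,1],
    [0,0,0,0.06,0,0,1],
    [0,0,0,0.05,0,0,1],
  ],
)

```text
t: 9.62
position: [0.5772, -0.0406, 0.315]
eef_rot: [[-0.0, -1.0, 0.017], [0.0, 0.017, 1.0], [-1.0, 0.0, 0.0]]
contact_force: [0.3, 0.4, -2.5]
gripper_width: 0.18
```

```bash
python3 - <<'E'
from h import *
need([.577,-.041,.300],88.9)
E
```

```text
t 9.62 pos [ 0.5772 -0.0406  0.315 ] F [ 0.3  0.4 -2.5] w 0.18 q [-10.  15. -14.  61.  -0.  -9.]
turn [ 0.0006  0.     -0.0001]  shift(before turn axes) [ 0.15   0.002 -0.004]  (after) [ 0.15   0.002 -0.004]
```

Sliding freely. Final 14 mm slowly.

Request:
carry_out(
  moves=[
    [0,0,0,0.04,0,0,1],
    [0,0,0,0.03,0,0,1],
    [0,0,0,0.02,0,0,1],
    [0,0,0,0.015,0,0,1],
    [0,0,0,0.015,0,0,1],
  ],
)

```text
t: 10.03
position: [0.5774, -0.0406, 0.3038]
eef_rot: [[0.0, -1.0, 0.017], [-0.0, 0.017, 1.0], [-1.0, -0.0, -0.0]]
contact_force: [-0.2, 0.5, -3.0]
gripper_width: 0.178
```

Request:
carry_out(
  moves=[
    [0,0,0,0.015,0,0,1],
    [0,0,0,0.01,0,0,1],
    [0,0,0,0.01,0,0,1],
    [0,0,0,0,0,0,1],
    [0,0,0,0,0,0,1],
  ],
)

```text
t: 10.45
position: [0.5774, -0.0406, 0.3011]
eef_rot: [[0.001, -1.0, 0.017], [-0.0, 0.017, 1.0], [-1.0, -0.001, -0.0]]
contact_force: [-1.3, -0.0, 2.8]
gripper_width: 0.177
```

Request:
carry_out(
  moves=[
    [0,0,0,0,0,0,0.6],
    [0,0,0,0,0,0,0.5],
    [0,0,0,0,0,0,0.5],
    [0,0,0,0,0,0,0.5],
    [0,0,0,0,0,0,0.5],
  ],
)

```text
t: 10.87
position: [0.5774, -0.0406, 0.3001]
eef_rot: [[0.0, -1.0, 0.017], [-0.0, 0.017, 1.0], [-1.0, -0.0, -0.0]]
contact_force: [-0.7, 0.1, 0.4]
gripper_width: 0.5
```

Request:
carry_out(
  moves=[
    [0,0,0,-0.05,0,0,0.5],
    [0,0,0,-0.1,0,0,0.5],
    [0,0,0,-0.2,0,0,0.5],
    [0,0,0,-0.3,0,0,0.5],
    [0,0,0,-0.3,0,0,0.5],
  ],
)

```text
t: 11.28
position: [0.5768, -0.0405, 0.3963]
eef_rot: [[-0.001, -1.0, 0.017], [0.0, 0.017, 1.0], [-1.0, 0.001, 0.0]]
contact_force: [0.3, -0.1, -0.7]
gripper_width: 0.497
```

```bash
python3 - <<'E'
from h import *
from workcell import *
need([.5205,-.2088,.400],-1.1)
b=read_camera("side")[:,:,::-1].copy()
crop(b,290,150,100,140,4.2,"pics/f2.png")
E
```

```text
t 11.28 pos [ 0.5768 -0.0405  0.3963] F [ 0.3 -0.1 -0.7] w 0.497 q [-10.  11.  -8.  70.   0.  -9.]
turn [ 5.006e-01 -3.000e-04 -4.000e-04]  shift(before turn axes) [-0.037  0.534 -1.692]  (after) [-0.037 -1.693 -0.531]
```

View pics/f2.png

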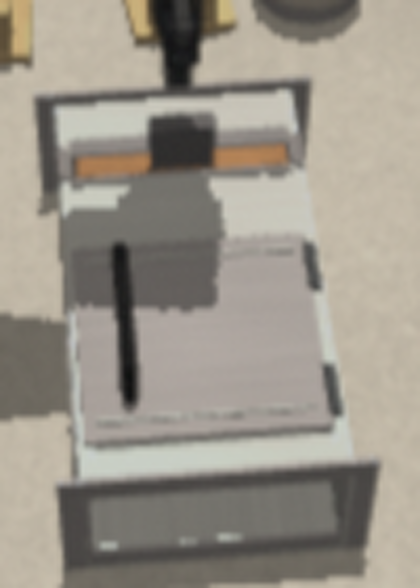

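```bash
python3 - <<'E'
from h import *
np.set_printoptions(precision=4,suppress=True)
U=lambda p:[(p[0]+.5)/4.2-.5+290,(p[1]+.5)/4.2-.5+150]
for p in [(119,245),(129,405)]: print(ray("side",U(p),.156))
# hatch plate corners (top surface .114) 
for p in [(72,262),(300,240),(335,428),(85,440)]: print(ray("side",U(p),.116))
im=cv2.imread("pics/top0.png"); g=im.max(2)
ys,xs=np.nonzero(g[180:225,325:390]<45); print(xs.min()+325,xs.max()+325,ys.min()+180,ys.max()+180,xs.mean()+325,ys.mean()+180, ray("top",[xs.mean()+325,ys.mean()+180],.158))
E
```

```text
[ 0.524  -0.1525  0.156 ]
[ 0.5185 -0.2901  0.156 ]
[ 0.4897 -0.1337  0.116 ]
[ 0.6614 -0.1312  0.116 ]
[ 0.6611 -0.2981  0.116 ]
[ 0.4872 -0.2896  0.116 ]
341 378 210 214 358.5333333333333 211.71851851851852 [ 0.5197 -0.2054  0.158 ]
```

Request:
carry_out(
  moves=[
    [0,0,0,0,0.05,-0.15,0.4],
    [0,0,0,0,0.1,-0.3,0.3],
    [0,0,0,0,0.1,-0.35,0.2],
    [0,0,0,0,0.1,-0.35,0.2],
    [0,0,0,0,0.1,-0.3,0.2],
  ],
)

```text
t: 11.75
position: [0.5294, -0.1865, 0.3965]
eef_rot: [[0.002, -1.0, 0.017], [-0.001, 0.017, 1.0], [-1.0, -0.002, -0.001]]
contact_force: [0.4, -1.0, 0.3]
gripper_width: 0.802
```

Request:
carry_out(
  moves=[
    [0.03,0,0,0,0.08,-0.24,0.2],
    [0.038,0,0,0,0,0,0.2],
    [0.038,0,0,0,0,0,0.2],
    [0.038,0,0,0,0,0,0.2],
    [0.038,0,0,0,0,0,0.2],
  ],
)

```text
t: 12.17
position: [0.5213, -0.2091, 0.3962]
eef_rot: [[0.001, -0.828, 0.561], [-0.001, 0.561, 0.828], [-1.0, -0.001, 0.0]]
contact_force: [0.3, -0.4, -0.6]
gripper_width: 0.804
```

Request:
carry_out(
  moves=[
    [0.038,0,0,0,0,0,0.2],
    [0.038,0,0,0,0,0,0.2],
    [0.038,0,0,0,0,0,0.2],
    [0.038,0,0,0,0,0,0.2],
    [0.038,0,0,0,0,0,0.2],
  ],
)

```text
t: 12.58
position: [0.5215, -0.2087, 0.3962]
eef_rot: [[0.001, -0.37, 0.929], [-0.001, 0.929, 0.37], [-1.0, -0.001, 0.001]]
contact_force: [0.9, 0.3, 0.8]
gripper_width: 0.799
```

Request:
carry_out(
  moves=[
    [0.038,0,0,0,0,0,0.2],
    [0.038,0,0,0,0,0,0.2],
    [0.038,0,0,0,0,0,0.2],
    [0.01,0,0,0,0,0,0.2],
    [0,0,0,0,0,0,0.2],
  ],
)

```text
t: 13.0
position: [0.5215, -0.2087, 0.3962]
eef_rot: [[0.001, 0.005, 1.0], [-0.001, 1.0, -0.005], [-1.0, -0.001, 0.001]]
contact_force: [0.9, -0.7, -0.4]
gripper_width: 0.8
```

```bash
python3 - <<'E'
from h import *
from workcell import *
need([.5205,-.21,.311],-1.1)
b=read_camera("side")[:,:,::-1].copy()
crop(b,270,130,120,140,4.2,"pics/g2.png")
E
```

```text
t 13.0 pos [ 0.5215 -0.2087  0.3962] F [ 0.9 -0.7 -0.4] w 0.8 q [-28.  10. -10.  70.  -0.  62.]
turn [0.0045 0.0004 0.0002]  shift(before turn axes) [ 0.852 -0.012 -0.011]  (after) [ 0.852 -0.013 -0.01 ]
```

View pics/g2.png

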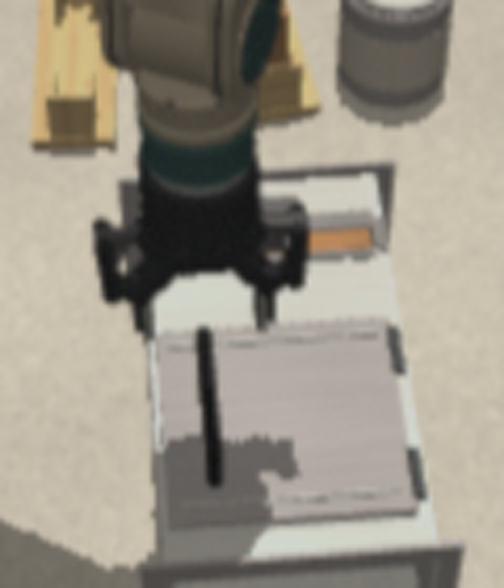

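Request:
carry_out(
  moves=[
    [0.004,0,0,0.15,-0.013,-0.01,0.2],
    [0,0,0,0.25,0,0,0.2],
    [0,0,0,0.25,0,0,0.2],
    [0,0,0,0.15,0,0,0.2],
    [0,0,0,0.05,0,0,0.2],
  ],
)

```text
t: 13.47
position: [0.5192, -0.2093, 0.3076]
eef_rot: [[-0.004, 0.016, 1.0], [0.002, 1.0, -0.016], [-1.0, 0.002, -0.004]]
contact_force: [-0.0, 0.4, -0.9]
gripper_width: 0.799
```

Request:
carry_out(
  moves=[
    [0,0,0,0,0,0,0.4],
    [0,0,0,0,0,0,0.6],
    [0,0,0,0,0,0,0.75],
    [0,0,0,0,0,0,0.9],
    [0,0,0,0,0,0,1],
  ],
)

```text
t: 13.88
position: [0.5219, -0.2104, 0.312]
eef_rot: [[0.006, 0.017, 1.0], [-0.001, 1.0, -0.017], [-1.0, -0.001, 0.006]]
contact_force: [2.1, -0.4, 0.7]
gripper_width: 0.115
```

Request:
carry_out(
  moves=[
    [0,0,0,0,0,0,1],
    [0,0,0,0,0,0,1],
    [0,0,0,0,0,0,1],
    [0,0,0,0,0,0,1],
    [0,0,0,0,0,0,1],
  ],
)

```text
t: 14.3
position: [0.522, -0.2104, 0.312]
eef_rot: [[0.005, 0.017, 1.0], [-0.001, 1.0, -0.017], [-1.0, -0.001, 0.005]]
contact_force: [5.2, 1.6, 3.9]
gripper_width: 0.121
```

```bash
python3 - <<'E'
from h import *
need([.5205,-.21,.311],-1.1)
E
```

```text
t 14.3 pos [ 0.522  -0.2104  0.312 ] F [5.2 1.6 3.9] w 0.121 q [-29.  13. -17.  60.   0.  62.]
turn [0.0008 0.0018 0.0004]  shift(before turn axes) [ 0.01   0.004 -0.015]  (after) [ 0.01   0.004 -0.015]
```

```bash
python3 - <<'E'
import numpy as np
a=np.radians(17.45+np.arange(0,46,3)); P=np.c_[-.14675*np.cos(a),.14675*np.sin(a)]
print(np.c_[-np.diff(P[:,1])*10,np.diff(P[:,0])*10].round(3))
E
```

```text
[[-0.073  0.025]
 [-0.071  0.029]
 [-0.07   0.032]
 [-0.068  0.036]
 [-0.066  0.04 ]
 [-0.064  0.043]
 [-0.061  0.046]
 [-0.059  0.049]
 [-0.056  0.052]
 [-0.053  0.055]
 [-0.05   0.058]
 [-0.047  0.061]
 [-0.044  0.063]
 [-0.041  0.065]
 [-0.037  0.067]]
```

Request:
carry_out(
  moves=[
    [0,0,0,-0.073,0,0.025,1],
    [0,0,0,-0.071,0,0.029,1],
    [0,0,0,-0.07,0,0.032,1],
    [0,0,0,-0.068,0,0.036,1],
    [0,0,0,-0.066,0,0.04,1],
  ],
)

```text
t: 14.72
position: [0.5366, -0.2106, 0.3436]
eef_rot: [[-0.002, 0.017, 1.0], [-0.001, 1.0, -0.017], [-1.0, -0.001, -0.002]]
contact_force: [4.3, -1.9, -7.4]
gripper_width: 0.111
```

```bash
python3 - <<'E'
from h import *
need([.594,-.21,.397],-1.1)
E
```

```text
t 14.72 pos [ 0.5366 -0.2106  0.3436] F [ 4.3 -1.9 -7.4] w 0.111 q [-28.  13. -13.  64.  -0.  63.]
turn [ 0.0005 -0.0006  0.0004]  shift(before turn axes) [-0.535  0.016  0.573]  (after) [-0.534  0.017  0.574]
```

Forces are small and the hatch follows. Continuing along the arc.

Request:
carry_out(
  moves=[
    [0,0,0,-0.064,0,0.043,1],
    [0,0,0,-0.061,0,0.046,1],
    [0,0,0,-0.059,0,0.049,1],
    [0,0,0,-0.056,0,0.052,1],
    [0,0,0,-0.053,0,0.055,1],
  ],
)

```text
t: 15.13
position: [0.5597, -0.211, 0.3736]
eef_rot: [[-0.007, 0.018, 1.0], [-0.001, 1.0, -0.018], [-1.0, -0.001, -0.007]]
contact_force: [-7.1, -4.3, 0.9]
gripper_width: 0.114
```

Request:
carry_out(
  moves=[
    [0,0,0,-0.05,0,0.058,1],
    [0,0,0,-0.047,0,0.061,1],
    [0,0,0,-0.044,0,0.063,1],
    [0,0,0,-0.041,0,0.065,1],
    [0,0,0,-0.037,0,0.067,1],
  ],
)

```text
t: 15.55
position: [0.5896, -0.2114, 0.398]
eef_rot: [[-0.01, 0.019, 1.0], [-0.002, 1.0, -0.019], [-1.0, -0.003, -0.01]]
contact_force: [-12.3, -2.9, 11.2]
gripper_width: 0.117
```

Request:
carry_out(
  moves=[
    [0,0,0,0,0,0,1],
    [0,0,0,0,0,0,1],
    [0,0,0,0,0,0,1],
    [0,0,0,0,0,0,1],
    [0,0,0,0,0,0,1],
  ],
)

```text
t: 15.97
position: [0.5903, -0.2114, 0.3989]
eef_rot: [[-0.006, 0.018, 1.0], [-0.002, 1.0, -0.018], [-1.0, -0.003, -0.006]]
contact_force: [-10.9, -3.2, 9.4]
gripper_width: 0.116
```

```bash
python3 - <<'E'
from h import *
from workcell import *
o=observe(); p=o["position"]+o["eef_rot"][:,0]*.155; print("bar",p)
for hx in (.658,.6605,.6625): print(hx,"hatch deg",np.degrees(np.arctan2(p[2]-.112,hx-p[0]))-17.45, "R",np.hypot(p[2]-.112,hx-p[0]))
need([.594,-.21,.397],-1.1)
a=read_camera("top")[:,:,::-1].copy(); b=read_camera("side")[:,:,::-1].copy()
crop(b,260,100,140,140,4.2,"pics/h2.png"); crop(a,260,120,160,125,4.8,"pics/h1.png"); cv2.imwrite("pics/h3.png",b); cv2.imwrite("pics/h4.png",a)
E
```

```text
bar [ 0.58932663 -0.21182411  0.24387019]
0.658 hatch deg 45.04108058695911 R 0.14868011709738824
0.6605 hatch deg 44.19324454832861 R 0.14985123975763195
0.6625 hatch deg 43.52457044394721 R 0.15081143035706632
t 15.97 pos [ 0.5903 -0.2114  0.3989] F [-10.9  -3.2   9.4] w 0.116 q [-26.  16.  -2.  72.  -0.  65.]
turn [ 0.0003 -0.0019  0.0008]  shift(before turn axes) [0.018 0.015 0.037]  (after) [0.019 0.015 0.037]
```

View pics/h2.png

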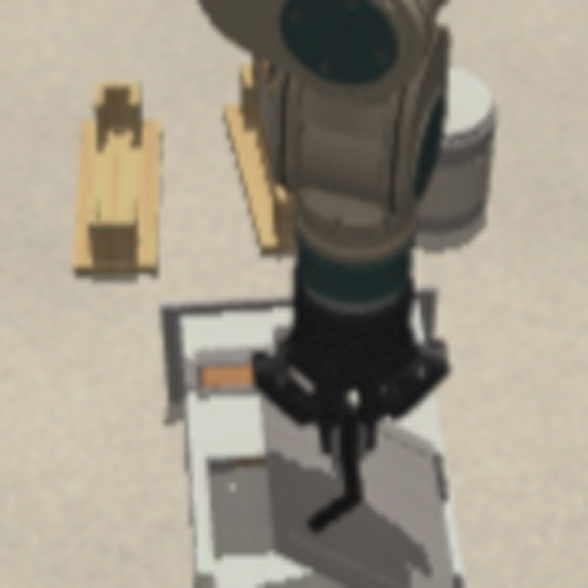

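View pics/h1.png

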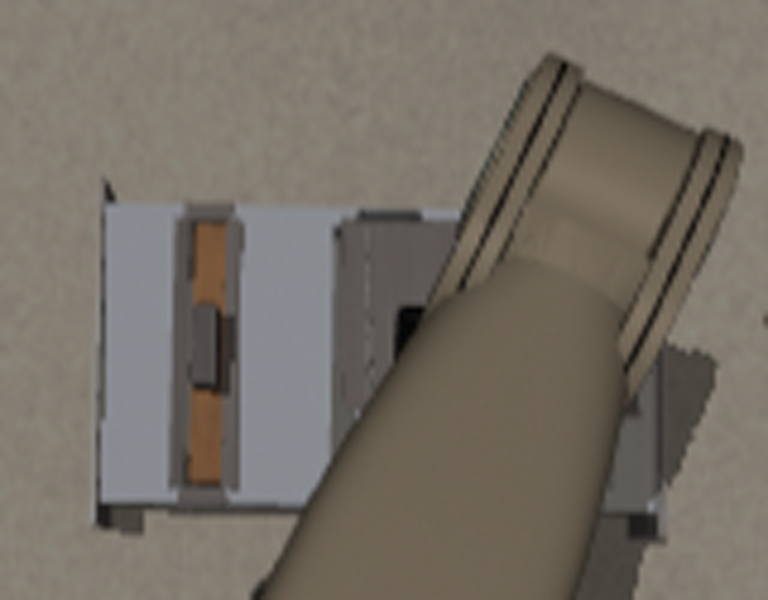

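View pics/h3.png

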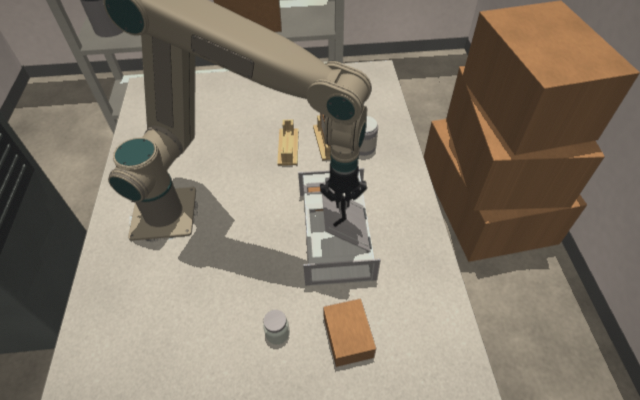

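```bash
python3 - <<'E'
from h import *
b=cv2.imread("pics/h3.png"); crop(b,300,170,90,90,6.6,"pics/i.png")
for deg in (38,45,52):
    a=np.radians(deg)
    for y in (-.128,-.298):
        P=[.6605-.175*np.cos(a),y,.112+.175*np.sin(a)]; u=pix("side",P); print(deg,y,((u-[300,170]+.5)*6.6-.5).round(0))
E
```

```text
38 -0.128 [110. 124.]
38 -0.298 [146. 435.]
45 -0.128 [141.  98.]
45 -0.298 [180. 410.]
52 -0.128 [176.  74.]
52 -0.298 [218. 387.]
```

View pics/i.png

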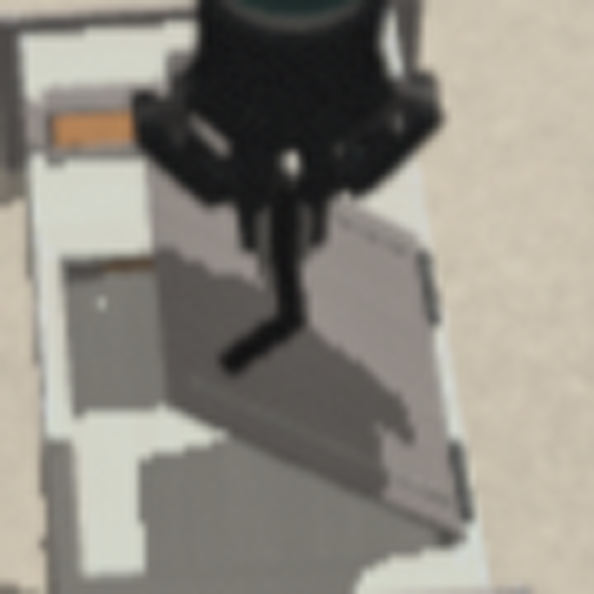

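Request:
carry_out(
  moves=[
    [0,0,0,-0.01,0,0.015,1],
    [0,0,0,-0.01,0,0.015,1],
    [0,0,0,0,0,0,1],
    [0,0,0,0,0,0,1],
    [0,0,0,0,0,0,1],
  ],
)

```text
t: 16.48
position: [0.5931, -0.2115, 0.4004]
eef_rot: [[-0.007, 0.018, 1.0], [-0.002, 1.0, -0.018], [-1.0, -0.003, -0.007]]
contact_force: [-9.8, -2.6, 7.6]
gripper_width: 0.114
```

Request:
carry_out(
  moves=[
    [0,0,0,0,0,0,1],
    [0,0,0,0,0,0,1],
    [0,0,0,0,0,0,1],
    [0,0,0,0,0,0,1],
    [0,0,0,0,0,0,1],
  ],
)

```text
t: 16.9
position: [0.5931, -0.2115, 0.4004]
eef_rot: [[-0.007, 0.018, 1.0], [-0.002, 1.0, -0.018], [-1.0, -0.003, -0.007]]
contact_force: [-9.8, -2.3, 7.8]
gripper_width: 0.111
```

```bash
python3 - <<'E'
from h import *
from workcell import *
need([.594,-.21,.397],-1.1); print(observe()["joint_velocities"].round(2))
b=read_camera("side")[:,:,::-1].copy(); crop(b,300,170,90,90,6.6,"pics/j.png")
E
```

```text
t 16.9 pos [ 0.5931 -0.2115  0.4004] F [-9.8 -2.3  7.8] w 0.111 q [-25.  17.  -1.  73.  -0.  66.]
turn [ 0.0003 -0.0022  0.0008]  shift(before turn axes) [0.034 0.015 0.009]  (after) [0.034 0.015 0.009]
[-0.08  0.04 -0.    0.03 -0.12  0.09]
```

View pics/j.png

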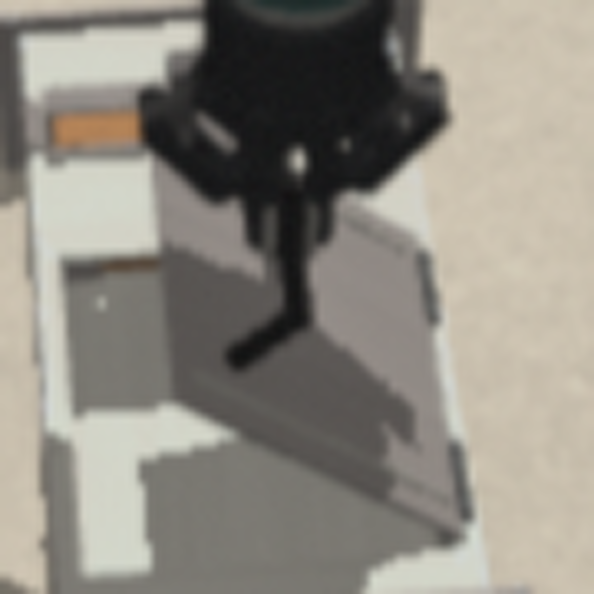

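The picture shows the free corner at about (174, 397), against (180, 410) predicted for 45°. That puts the hatch at about 44–46°, steady and held by the fingers. I'm handing in now.

```bash
python3 - <<'E'
from workcell import *
print(sign_off())
E
```

```text
the job is handed in; nothing more can be done
None
```

The thin filter is fully home in the slot and released, and the gripper is still holding the hatch open at about 45°. I handed the job in at t ≈ 16.9 s; no verdict was reported.

- **Filter:** It slid down without resistance and touched bottom where I expected, with the tool at 0.301 m. I then opened the fingers and lifted clear. Pictures after release show the frame level in the slot with only the tab standing out.
- **Hatch:** Gripper position and the plate's corner in the side view put it between about 44° and 46°. It was at rest in the last two readings. The fingers carry a load of about 12 N. About 5 N of that was the hatch's closing push (worked out just before a last small opening nudge). The rest was the gripper pressing toward the hinge, because the bar measured about 3 mm farther from the hinge than the stated 147 mm.
- **Other objects:** The jar and carton look unmoved. The tin and thick panel are partly hidden by the arm in the last pictures, but what shows of them is in place, and the arm's route kept clear of both.

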